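Start the rally car down the ramp into its garage

ROBOT

A 6-joint arm with a two-finger parallel gripper is mounted at the origin on the work surface. World frame = base frame: x ahead of the robot, y to its left, z up, the work surface at z = 0. Lengths are in mm, angles in rad, forces in N, time in s.
With the tool pointing down it reaches from about 400 to 925 mm from the base axis. Payload 12.5 kg.
Tool frame: the origin (TCP) lies midway between the tips of the shut fingers; the grasp point (between the pads) lies 19 mm behind it; z points along the fingers, y is the line along which they close (so a half turn about z gives the same grasp; the last joint's range is limited). The gripper opens to 95 mm and grips with 3 to 60 N. Pads are 20 mm wide; open, the fingers measure 119 mm over their backs; the gripper's body (75 mm by 180 mm) begins 59 mm behind the grasp point.
Start: joints at [1.11, 0.491, 1.559, -0, 1.092, -0.106], TCP at [217.111, 586.097, 214.661] pointing down, gripper open.
Joint ranges: [-3.1, 3.1], [-0.84, 2.19], [0.05, 2.79], [-1.13, 4.28], [0.06, 2.93], [-2.69, 2.69]. Speed limits (rad/s): [2.22, 2.22, 2.79, 3.14, 3.14, 3.14].

INTERFACE

Orientations are given as [roll, pitch, yaw] about the fixed x, y, z axes, in that order (R = Rz(yaw) Ry(pitch) Rx(roll)).
In Python, from cell import env gives the robot as it stands.
- The arm moves only by the tool carry_out, never from a script. Its argument "series" is a list of rows, each a list of 4 numbers: the shift along the world's x, y, z normalised to -1 to 1, where 1 is 5 cm, then the turn about the world's z normalised to -1 to 1, where 1 is 6 degrees. In form: [[x, y, z, turn], ...]. A call has exactly 5 rows; each row shifts and turns the commanded pose from where the row before left it; what a row does not reach is not made up. A row lasts 1/10 s, in which the tool goes at most 50 mm and 8.59 degrees, less where a joint would pass 70% of its speed; a pose out of reach is approached as far as the arm can. A call with a number of a shift or a turn outside -1 to 1 is refused whole. A call with a gripper value outside its range is refused whole. "fingers" is the closure, from -1 (fully open) to 1 (shut), set as the call begins (left out, the last holds). The fingers move at their own pace and stop on an object; the grip force is fixed at half the most. Time passes only in rows, so rows that do not move let the fingers close, or fill a call up. It gives the time, the measured TCP pose, the force, the opening and the grip force at its end, in the units of the state.
- env.state(): the state, without advancing time (a new reading comes with each control period).
- env.read_camera(name): name is "side" or "top" or "wrist"; returns the picture (420x560x3 uint8, red, green, blue); there is no depth.
- env.calibration(name): a dict with "K" (3x3 intrinsics, pixels), "pose" (4x4, takes a point from camera to world coordinates). Camera axes: x right, y down, z forward; pixel columns grow to the right and rows downward; lengths in mm; the calibration is good to about 2 mm. A picture is of the moment at which its call begins: read the wrist's pose just before it. calibration takes no time and is no camera call; for the wrist camera it gives the pose at the moment of the call.
- env.job_done(): hands the job in; it is judged then, once.
Trained networks look in the newest picture that a camera, given by its name, has taken for a name from the list of things; names that differ only in an ending like _2 or _b are one class to them, and where a whole thing is asked for, a point or a joint stands for the part that bears it (a point fixed in the world has none). Each returns a list of dicts, best first, with "conf" (0 to 1); they miss things now and then, are a little off and sometimes report something else, mostly with a low value. They report only what shows in the picture. A call takes as long as a camera call.
- env.look_for(camera, label): "position" ([row, column] as shares, 0 to 1, of the picture: columns of its width, rows of its height, amid what is visible of it).
The state is a dict: "t": time; "joints": joint angles; "qvel": joint speeds; "tau": joint torques, N m; "eef_pos": TCP position; "tcp_rot": TCP orientation; "ft_force": force on the tool from outside, world axes, zero at the start; "moment": the same for the moment, N m; "opening": opening from 0.0 (shut) to 1.0 (fully open); "grip_force": force on a finger pad.
Only numpy, scipy, OpenCV 4.12 (cv2) and the standard library are available. Lean on these libraries where they do the work, as an engineer would, in place of code of your own. Each camera call takes 0.05 s, during which the arm holds its last target. There are 200 camera calls.

TASK

Take the red rally car from its parking stand and set it on its wheels at the top of the wooden ramp behind the closed start gate, nose downhill, and raise the garage door at the foot. Then squeeze the starter's trigger fully and keep it squeezed until the car has rolled by itself into the garage and stopped, let the trigger spring back, and shut the garage door fully behind the car. Only the trigger may open the gate, do not touch the car once it is past the gate, and leave the truck, tin and barrier where they stand.

Things in the scene. Friction and masses are not known exactly. Their poses are not given: they have to be found in the camera images.
- track: Fixed wooden ramp, 400 x 56 mm; origin on the shelf under its middle, z up. Straight lane along +x, sloping down 10 degrees towards +x: floor height = 53.5 mm - 0.1763 x (89 mm at the open top end, x -200; 18 mm at the foot). Lane 40 mm wide between rails 8 mm thick, 34 mm above its floor: no room there for fingers beside the car. Gate at x -55, door at x 80, open-topped garage x 90 to 200 mm.
- start (a point): Point on the lane floor, middle of the lane, at track x -125 mm, z 75.5 mm. With the car's centre here its nose is about 35 mm short of the gate, room for a finger; let go, it rolls down on to the gate and waits. In the lane hold the car by nose and tail. Axes as the track's.
- bay_end (a point): Point on the lane floor inside the garage at track x 160 mm. The rolled-in car comes to rest against the end wall (inner face at x 200 mm) with its centre about 7 mm beyond this point. Garage walls rise 88 mm above the shelf.
- gate: Start gate: steel plate 5 mm thick, 36 mm wide, standing 25 mm above the lane floor at track x -55 mm; origin at the middle of its lower edge. It sinks straight down with the trigger, 30 mm at full squeeze, and comes up with it again when it is let go: the car passes only at nearly full squeeze. Do not push it by hand.
- sash (a joint): Garage door, a white upright panel 38 mm wide across the lane, sliding vertically: 0 = fully shut, 0.055 m = fully up; raised 45 mm or more is well open. Friction of about 3 N holds it where it is left. It starts shut or up to 14 mm ajar. Its guide posts (20 x 12 mm, at track x 80, y +-26 mm) are 106 mm high.
- sash_handle (a point): Centre of the wooden handle block on the door's top edge: 16 mm along the track's x, 34 mm along its y, 30 mm high; 129 mm above the shelf when shut, moves up with the door. Pinch it from above across its 16 mm.
- starter: Fixed starter: grey base 90 x 60 x 14 mm on the shelf with an upright fixed black grip 20 mm (x) by 30 mm (y), centred on the origin, its top 130 mm above the shelf. The trigger stands on its -x side. Origin on the shelf under the grip; z up.
- trigger (a joint): Sprung steel trigger lever, 8 x 20 x 60 mm, hinged at its lower end (hinge along the starter's y, at starter x -18 mm, z 55 mm), free at its upper end: 0 = at rest, leaning 0.32 rad away from the grip; 0.32 rad = fully squeezed, upright, 4 mm from the grip. About 2 N at the tip starts it, 7 N squeezes it fully; springs back by itself.
- trigger_tip (a point): Upper free end of the trigger: at rest starter x -37 mm, z 112 mm (its front face 4 mm farther out). Squeeze from above, one finger behind the grip and one before the trigger: fully squeezed, the pair measures 32 mm, from starter x -22 to +10 mm.
- grip_top (a point): Middle of the grip's top face, starter z 130 mm.
- stand: Fixed wooden parking stand: base 102 (x) x 56 (y) x 8 mm with an upright end wall 10 mm thick, 48 mm high over the shelf, at each x end, 82 mm between the walls; open at both y sides. The car stands in it along x with about 8 mm before nose and tail, so there it can only be taken by its sides. Origin on the shelf under its middle.
- car: Red rally car, 66 mm long (x, nose to +x), 30 mm wide, 26 mm high, 80 g, free-rolling wheels of 15 mm diameter. Origin at the middle of its underside at the height where the wheels touch the ground; z up. Body from 4.5 to 16 mm high over the full length and width, cabin (34 x 26 mm) above. Starts in the stand.
- car_nose (a point): Middle of the car's front face, 33 mm ahead of its origin, 10 mm up.
- truck: White toy garbage truck, loose, 130 (x) x 52 x 72 mm, origin under its middle. Leave alone.
- tin: Steel tin with screw lid, loose, 79 mm diameter, 84 mm high, origin under its middle. Leave alone.
- barrier: Orange toy road barrier, loose, 100 (x) x 36 x 45 mm, origin under its middle. Leave alone.

How it is judged (in metres and radians):
On the way, in this order (a step that is already met when the one before it is completed fails the run):
1. the car stands on its wheels behind the closed gate, nose downhill, let go and at rest (x of car_nose in the frame of track between -0.115 and -0.045 m and x of car in the frame of track between -0.155 and -0.08 m and y of car in the frame of track between -0.012 and 0.012 m and z of car in the frame of track between 0.055 and 0.095 m and angle between car's own z axis and vertical below 0.35 rad and contact force between each of the fingers, the arm and car below 0.1 N and linear speed of car below 0.03 m/s and value of joint trigger below 0.05 rad), for 0.2 s.
2. the trigger is fully squeezed while the garage door is up (value of joint trigger above 0.28 rad and value of joint sash above 0.035 m), for 0.05 s.
3. the car has rolled into the garage and stopped, the trigger still squeezed (x of car in the frame of track between 0.118 and 0.185 m and y of car in the frame of track between -0.012 and 0.012 m and z of car in the frame of track between 0 and 0.06 m and angle between car's own z axis and vertical below 0.35 rad and linear speed of car below 0.03 m/s and value of joint trigger above 0.25 rad), for 0.1 s.
At the end, for the whole second after the job is handed in: The car rests upright inside the garage (centre at track x 118 to 185 mm, within 12 mm of the lane's middle), the garage door is shut to within 5 mm, the trigger is back to within 0.04 rad of rest, and the truck, tin and barrier stand within 30 mm of where they were, upright (x of car in the frame of track between 0.118 and 0.185 m and y of car in the frame of track between -0.012 and 0.012 m and z of car in the frame of track between 0 and 0.06 m and angle between car's own z axis and vertical below 0.35 rad and linear speed of car below 0.03 m/s and value of joint sash below 0.005 m and value of joint trigger below 0.04 rad); the robot touches nothing.
It fails at once if the robot touches the car in the lane past the start gate or in the garage (contact force between any of the fingers, the arm and car above 0.8 N and x of car in the frame of track between -0.045 and 0.2 m and y of car in the frame of track between -0.02 and 0.02 m and z of car in the frame of track below 0.085 m).
It fails at once if the robot pushes the start gate itself (contact force between any of the fingers, the arm and gate above 2 N).
It fails at once if the truck is shoved more than 30 mm or tipped (distance of truck from where it was at the start of the episode above 0.03 m or angle between truck's own z axis and vertical above 0.4 rad).
It fails at once if the tin is shoved more than 30 mm or tipped (distance of tin from where it was at the start of the episode above 0.03 m or angle between tin's own z axis and vertical above 0.4 rad).
It fails at once if the barrier is shoved more than 30 mm or tipped (distance of barrier from where it was at the start of the episode above 0.03 m or angle between barrier's own z axis and vertical above 0.4 rad).
It also fails if it takes over 72 s, if anything falls off the work surface, if the arm or the gripper's body presses on something with over 40 N, if the wrist force passes 120 N, or if a joint passes its speed limit or range.

## Working session

There is one attempt and no reset: what is moved stays moved. The work goes in short steps, Python scripts to look and compute and a tool call to move; the robot and the scene stay as the last step left them, time stands still between calls to the robot, and variables do not carry over. Pictures are saved under pics/ and viewed, at most 10 in all, crops included, and the job is handed in when it is done.

Besides the shell and the picture viewer there is one more tool, called after ">>>" as name(argument=value, ...) on one line, values as JSON. carry_out: Moves the arm, as the interface text tells. Its arguments: {"type":"object","properties":{"series":{"type":"array","items":{"type":"array","items":{"type":"number","minimum":-1,"maximum":1}}},"fingers":{"type":"number"}},"required":["series"]}

```bash
mkdir -p pics && python3 - <<'E'
from cell import env
import cv2
for c in ["top","side"]:
    im=env.read_camera(c); cv2.imwrite(f"pics/{c}0.png",im[:,:,::-1])
    k=env.calibration(c); print(c,k["K"].tolist(),k["pose"].round(4).tolist())
    for l in ["track","start","bay_end","gate","sash","sash_handle","starter","trigger_tip","grip_top","stand","car","car_nose","truck","tin","barrier"]:
        r=env.look_for(c,l)
        print(l,[(round(d["position"][1]*560,1),round(d["position"][0]*420,1),round(d["conf"],2)) for d in r[:3]])
print(env.state())
E
```

```text
top [[416.1697191107529, 0.0, 276.0011952340399], [0.0, 416.1697191107529, 206.08862080203892], [0.0, 0.0, 1.0]] [[-0.0136, -0.9831, 0.1824, 335.4473], [-0.9998, 0.0105, -0.0181, 7.0797], [0.0159, -0.1826, -0.9831, 1096.9832], [0.0, 0.0, 0.0, 1.0]]
track [(265.1, 166.7, 0.78)]
start [(266.8, 164.5, 0.82)]
bay_end [(264.8, 164.6, 0.93)]
gate []
sash [(296.4, 154.8, 0.45), (165.8, 268.7, 0.41)]
sash_handle []
starter [(174.3, 258.1, 0.88)]
trigger_tip []
grip_top [(173.3, 259.1, 0.85), (299.6, 155.2, 0.46)]
stand [(343.9, 252.2, 0.64)]
car [(349.3, 245.0, 0.69)]
car_nose [(348.6, 245.0, 0.89), (172.4, 258.7, 0.28)]
truck [(128.3, 169.6, 0.74)]
tin [(420.3, 180.6, 0.87)]
barrier [(275.6, 271.5, 0.87)]
side [[436.7581422166543, 0.0, 279.49185129537824], [0.0, 436.7581422166543, 209.33678852766542], [0.0, 0.0, 1.0]] [[0.9237, -0.2949, 0.2444, 270.5309], [-0.383, -0.6998, 0.603, -659.4328], [-0.0067, -0.6506, -0.7594, 948.9408], [0.0, 0.0, 0.0, 1.0]]
track [(316.4, 216.5, 0.57), (201.5, 184.6, 0.52)]
start [(321.3, 215.9, 0.67)]
bay_end [(272.3, 309.5, 0.61)]
gate [(193.4, 174.4, 0.39)]
sa
[... 345 characters left out ...]
58.2, 0.88)]
{'t': 1.6, 'joints': array([ 1.11041079e+00,  4.90898511e-01,  1.55890437e+00, -1.64418576e-05,
        1.09169848e+00, -1.05590705e-01]), 'qvel': array([ 5.49098041e-06, -5.51403005e-04, -1.51307332e-04,  1.74325705e-03,
       -3.17275082e-04, -7.95226030e-04]), 'tau': array([-1.55976348e-03, -6.12456465e+01, -2.58425885e+01,  6.92846859e-02,
        4.44859068e-02, -4.29898421e-05]), 'eef_pos': array([217.10752839, 586.09585526, 214.66036041]), 'tcp_rot': array([3.14150341e+00, 2.41316594e-05, 2.78680540e+00]), 'ft_force': array([-0.7852466 ,  0.22940496,  0.18733955]), 'moment': array([-0.01155036, -0.01683091, -0.01573515]), 'grip_force': 0.0, 'opening': 0.9979899345473733}
```

```bash
python3 - <<'E'
import cv2
a=cv2.imread("pics/top0.png")[110:320,80:480]; cv2.imwrite("pics/topc.png",cv2.resize(a,(800,420),interpolation=cv2.INTER_CUBIC))
a=cv2.imread("pics/side0.png")[90:400,130:460]; cv2.imwrite("pics/sidec.png",cv2.resize(a,(638,600),interpolation=cv2.INTER_CUBIC))
E
```

```text
(no output)
```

View pics/topc.png

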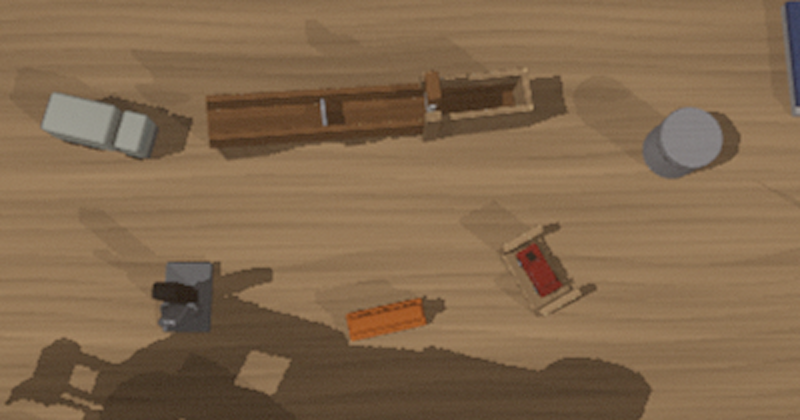

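View pics/sidec.png

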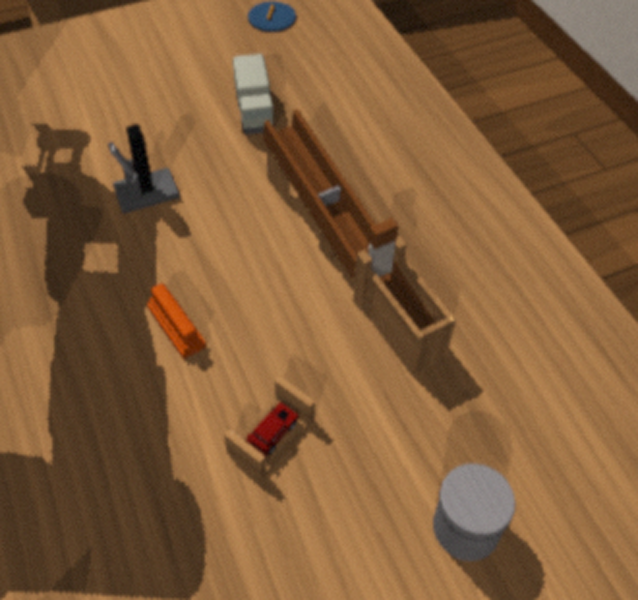

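The top view shows the track along crop row ~100 with the open top at the left (207–209, 96–147), the gate at (324,112), the door at (433,90) and the garage at the right. The starter is at (185,297) with its trigger towards the robot, and the stand and car are at (540,270). The side view agrees with this. Next I'll fit rough poses.

```bash
cat > h.py <<'E'
import numpy as np, cv2
from scipy.optimize import least_squares
from cell import env
def proj(P,cal):
    K,T=cal
    p=(np.asarray(P,float)-T[:3,3])@T[:3,:3]; p=p@K.T; return p[:,:2]/p[:,2:]
def cal(c): k=env.calibration(c); return np.array(k["K"]),np.array(k["pose"])
def world(P,q):
    c,s=np.cos(q[2]),np.sin(q[2]); P=np.asarray(P,float)
    return np.c_[q[0]+c*P[:,0]-s*P[:,1],q[1]+s*P[:,0]+c*P[:,1],P[:,2]]
def fit(obs,q0):  # obs: list of (cal, localpoints, pixels)
    f=lambda q:np.concatenate([(proj(world(P,q),c)-np.asarray(u)).ravel() for c,P,u in obs])
    r=least_squares(f,q0,x_scale=[10,10,.1],loss="soft_l1"); return r.x,f(r.x).reshape(-1,2)
def ray(c,u,z):
    K,T=c; d=T[:3,:3]@np.linalg.solve(K,[u[0],u[1],1]); return T[:3,3]+d*(z-T[2,3])/d[2]
E
python3 - <<'E'
from h import *
t,s=cal("top"),cal("side")
T=lambda L:[(80+u/2,110+v/2) for u,v in L]
S=lambda L:[(130+u/1.9333,90+v/1.9355) for u,v in L]
np.set_printoptions(precision=2,suppress=True)
tr=fit([(t,[(-200,28,123),(-200,-28,123),(-55,0,88),(80,0,146)],T([(207,96),(209,147),(324,112),(433,87)])),
        (s,[(-200,28,123),(-200,-28,123),(-55,0,86),(80,0,146)],S([(297,114),(266,125),(329,192),(383,230)]))],[600,0,-1.6])
print("track",tr[0],tr[1].round(1).tolist())
st=fit([(t,[(-45,-30,14),(-45,30,14),(45,-30,14),(45,30,14)],T([(211,331),(160,332),(213,262),(165,262)])),
        (s,[(0,0,130),(-45,-30,14),(45,-30,14)],S([(135,128),(122,207),(179,195)]))],[450,250,0])
print("starter",st[0],st[1].round(1).tolist())
for n,c,u,z in [("car",t,T([(539,270)])[0],20),("car",s,S([(273,428)])[0],20),("tin",t,T([(691,138)])[0],84),("truck",t,T([(100,125)])[0],70),("barrier",t,T([(386,319)])[0],40)]: print(n,ray(c,u,z))
for a in [(505,244),(555,228),(540,310),(595,290)]: print(ray(t,T([a])[0],48))
print(ray(t,T([(527,249)])[0],20),ray(t,T([(553,292)])[0],20),env.state()["t"])
E
```

```text
track [630.66  12.52  -1.46] [[-1.1, -0.1], [-0.2, -3.3], [2.1, 0.3], [2.5, -0.2], [-0.7, -3.6], [-2.1, -2.8], [-0.4, 1.0], [0.6, 0.1]]
starter [403.09 252.49  -0.02] [[-0.8, 0.2], [1.2, -0.3], [-0.3, -0.4], [0.5, -0.5], [-0.6, 0.8], [-0.5, 0.3], [-0.1, -2.0]]
car [ 430.5  -202.08   20.  ]
car [ 431.85 -203.46   20.  ]
tin [ 588.78 -389.45   84.  ]
truck [616.46 356.96  70.  ]
barrier [369.59  -2.63  40.  ]
[ 461.56 -154.85   48.  ]
[ 481.33 -219.57   48.  ]
[ 377.95 -195.59   48.  ]
[ 402.   -266.21   48.  ]
[ 458.04 -187.65   20.  ] [ 401.89 -218.9    20.  ] 1.6
```

>>> carry_out(series=[[0.46,-0.67,0.1,-1],[0.46,-0.67,0.1,-1],[0.46,-0.67,0.1,-1],[0.46,-0.67,0.1,-1],[0.46,-0.67,0.1,-1]], fingers=-1)

```text
t: 2.1
eef_pos: [332.8, 417.2, 240.0]
tcp_rot: [3.141, 0.0, 2.259]
ft_force: [0.2, -0.5, 0.5]
opening: 1.002
grip_force: 0.0
```

>>> carry_out(series=[[0.46,-0.67,0.1,-1],[0.46,-0.67,0.1,-1],[0.46,-0.67,0.1,-1],[0.46,-0.67,0.1,-1],[0.3,-0.67,0.1,-1]])

```text
t: 2.6
eef_pos: [440.3, 249.6, 265.0]
tcp_rot: [3.141, -0.0, 1.735]
ft_force: [0.9, 0.4, 0.3]
opening: 1.002
grip_force: 0.0
```

```bash
python3 - <<'E'
from h import *
np.set_printoptions(precision=2,suppress=True)
s=env.state();print(s["t"],s["eef_pos"],s["tcp_rot"],s["joints"])
K,T=cal("wrist");print(K,T)
im=env.read_camera("wrist");cv2.imwrite("pics/w1.png",im[:,:,::-1]);np.savez("w1.npz",K=K,T=T)
E
```

```text
2.6 [440.28 249.57 264.95] [ 3.14 -0.    1.73] [ 0.39  0.27  1.78 -0.    1.1   0.22]
[[334.91   0.   281.4 ]
 [  0.   334.91 212.47]
 [  0.     0.     1.  ]] [[  0.99   0.16   0.04 428.55]
 [  0.16  -0.96  -0.24 315.3 ]
 [  0.     0.24  -0.97 434.18]
 [  0.     0.     0.     1.  ]]
```

View pics/w1.png

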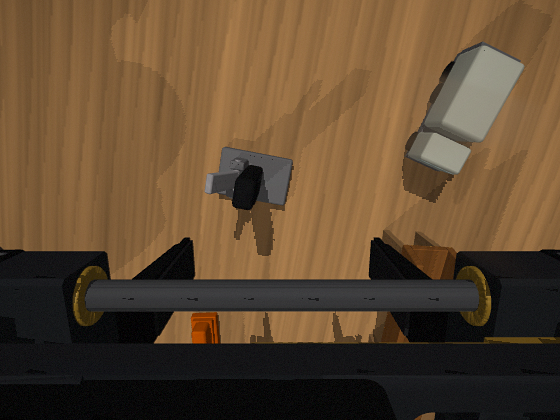

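The wrist view shows the starter base corners near (224,147), (293,157) and (284,206), with the trigger on the left of the grip, towards world −x. Fit the starter, then go to the car.

```bash
python3 - <<'E'
from h import *
np.set_printoptions(precision=2,suppress=True)
z=np.load("w1.npz");w=(z["K"],z["T"])
r=fit([(w,[(-45,30,14),(45,30,14),(45,-30,14)],[(224,147),(293,157),(284,206)])],[403,252,0]);print(r)
print(proj(world([(0,0,130),(-37,0,112),(-10,-15,130),(10,-15,130)],r[0]),w))
im=cv2.imread("pics/w1.png")[130:270,190:310];cv2.imwrite("pics/w1c.png",cv2.resize(im,None,fx=4,fy=4,interpolation=cv2.INTER_CUBIC))
E
```

```text
(array([404.28, 251.96,  -0.01]), array([[-2.48, -0.55],
       [ 0.33,  2.23],
       [ 0.84, -0.44]]))
[[243.93 194.06]
 [208.21 184.05]
 [230.96 207.81]
 [252.16 211.41]]
```

>>> carry_out(series=[[0.1,-0.8,0,-1],[0.1,-0.8,0,-1],[0.1,-0.8,0,-1],[0.1,-0.8,0,-1],[0,-0.8,0,-1]])

```text
t: 3.15
eef_pos: [459.3, 49.5, 264.8]
tcp_rot: [3.141, -0.0, 1.212]
ft_force: [0.7, -0.2, -0.0]
opening: 1.003
grip_force: 0.0
```

>>> carry_out(series=[[0,-0.9,0,-1],[0,-0.9,0,-1],[0,-0.9,0,-1],[0,-0.9,0,-1],[0,-0.9,0,-1]])

```text
t: 3.65
eef_pos: [458.8, -175.8, 264.9]
tcp_rot: [3.141, -0.0, 0.688]
ft_force: [0.8, 1.0, -0.2]
opening: 1.002
grip_force: 0.0
```

```bash
python3 - <<'E'
from h import *
np.set_printoptions(precision=2,suppress=True)
s=env.state();print(s["t"],s["eef_pos"],s["tcp_rot"],s["joints"])
w=cal("wrist");np.savez("w2.npz",K=w[0],T=w[1])
im=env.read_camera("wrist");cv2.imwrite("pics/w2.png",im[:,:,::-1])
for l in ["car","car_nose","stand"]:
    r=env.look_for("wrist",l)
    for d in r[:2]:
        u=(d["position"][1]*560,d["position"][0]*420);print(l,d["conf"],u,ray(w,u,20))
E
```

```text
3.65 [ 458.79 -175.77  264.91] [ 3.14 -0.    0.69] [-0.5   0.25  1.81 -0.    1.09  0.38]
car 0.81 (282.576, 214.91400000000002) [ 429.45 -202.94   20.  ]
car 0.35 (371.616, 27.005999999999997) [ 660.42 -141.55   20.  ]
car_nose 0.61 (282.40799999999996, 212.30999999999997) [ 431.95 -200.59   20.  ]
stand 0.75 (271.992, 219.91199999999998) [ 415.72 -196.68   20.  ]
stand 0.74 (283.472, 210.20999999999998) [ 434.94 -199.88   20.  ]
```

View pics/w2.png

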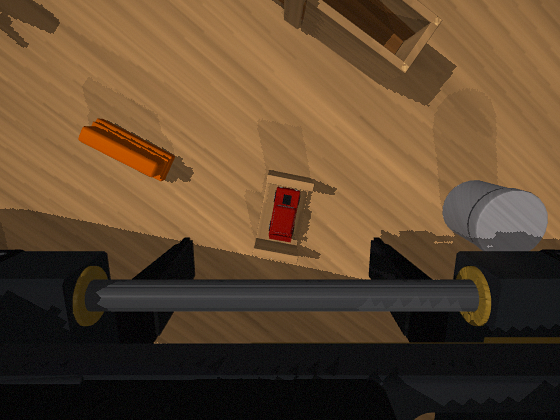

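The car is in the stand at about (285,213), with a dark patch towards its upper end at (287,199). I'll enlarge to tell nose from tail.

```bash
python3 - <<'E'
import cv2
im=cv2.imread("pics/w2.png")[160:265,245:345];cv2.imwrite("pics/w2c.png",cv2.resize(im,None,fx=5.6,fy=5.6,interpolation=cv2.INTER_CUBIC))
E
```

```text
(no output)
```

View pics/w2c.png

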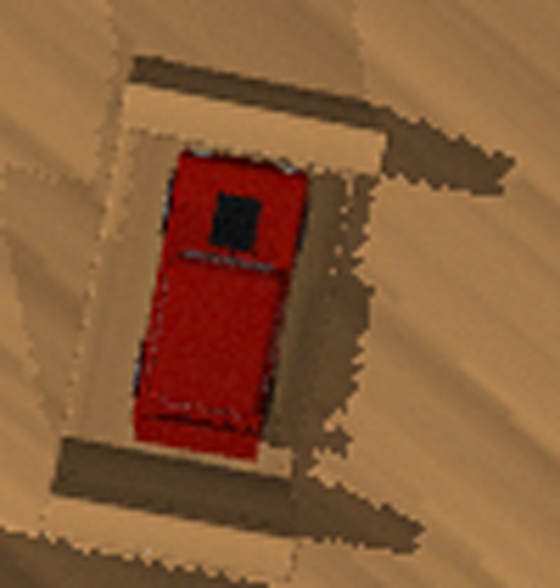

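The nose is the upper end: headlights at the top corners and the hood patch below them. I'll fit the car pose.

```bash
python3 - <<'E'
from h import *
np.set_printoptions(precision=3,suppress=True)
z=np.load("w2.npz");w=(z["K"],z["T"])
C=lambda L:[(245+u/5.6,160+v/5.6) for u,v in L]
car=fit([(w,[(33,15,24),(33,-15,24),(-33,-15,24),(-33,15,24)],C([(178,152),(308,172),(258,450),(135,430)]))],[431,-202,.5])
stn=fit([(w,[(51,28,48),(51,-28,48),(41,-28,48),(-51,28,48),(-51,-28,48),(41,28,48)],C([(127,85),(385,135),(382,172),(50,505),(295,545),(127,130)]))],[431,-202,.5])
print(car,stn)
q=car[0]; s=env.state(); d=q[:2]-s["eef_pos"][:2]; print(d, d/50, np.degrees(q[2]-s["tcp_rot"][2]))
E
```

```text
(array([ 432.204, -203.255,    0.53 ]), array([[-0.282, -0.27 ],
       [ 0.366, -0.053],
       [ 0.472,  0.15 ],
       [-0.576,  0.208]])) (array([ 430.507, -203.167,    0.506]), array([[ 0.004, -1.111],
       [ 1.377, -1.277],
       [ 0.149,  0.452],
       [-0.594,  5.425],
       [ 0.406,  6.035],
       [-1.482, -0.704]]))
[-26.646 -28.72 ] [-0.533 -0.574] -9.230436117103963
```

>>> carry_out(series=[[-0.27,-0.3,-0.5,-0.8],[-0.26,-0.27,-0.6,-0.8],[0,0,-0.8,0],[0,0,-0.8,0],[0,0,-0.8,0]])

```text
t: 4.35
eef_pos: [432.8, -201.1, 88.8]
tcp_rot: [3.141, -0.001, 0.527]
ft_force: [1.1, -0.6, -0.2]
opening: 1.0
grip_force: 0.0
```

>>> carry_out(series=[[0,0,-0.6,0],[0,0,-0.5,0],[0,0,-0.3,0],[0,0,-0.1,0],[0,0,0,0]])

```text
t: 4.85
eef_pos: [432.7, -201.5, 14.5]
tcp_rot: [-3.141, 0.0, 0.527]
ft_force: [-0.6, -0.6, 0.9]
opening: 0.997
grip_force: 0.0
```

>>> carry_out(series=[[0,0,0,0],[0,0,0,0],[0,0,0,0],[0,0,0,0],[0,0,0,0]], fingers=1)

```text
t: 5.35
eef_pos: [432.7, -202.5, 14.9]
tcp_rot: [3.141, -0.0, 0.525]
ft_force: [0.2, 0.2, 0.5]
opening: 0.635
grip_force: 0.0
```

>>> carry_out(series=[[0,0,0,0],[0,0,0,0],[0,0,0,0],[0,0,0,0],[0,0,0,0]])

```text
t: 5.85
eef_pos: [432.6, -202.4, 14.6]
tcp_rot: [-3.142, 0.0, 0.525]
ft_force: [-1.2, -0.6, 0.4]
opening: 0.314
grip_force: 30.0
```

>>> carry_out(series=[[0,0,0.4,0],[0,0,0.6,0],[0,0,0.6,0],[0.1,0.5,0.2,-0.5],[0.2,0.7,0,-1]])

```text
t: 6.35
eef_pos: [448.1, -142.9, 106.2]
tcp_rot: [3.139, -0.002, 0.363]
ft_force: [-0.1, 0.7, -1.8]
opening: 0.311
grip_force: 30.0
```

>>> carry_out(series=[[0.2,0.7,0,-1],[0.2,0.7,0,-1],[0.2,0.7,0,-1],[0.14,0.75,-0.4,-0.5],[0,0,-0.5,0]])

```text
t: 6.85
eef_pos: [485.5, 3.4, 59.8]
tcp_rot: [3.141, -0.003, 0.003]
ft_force: [0.5, -0.4, -1.5]
opening: 0.316
grip_force: 30.0
```

>>> carry_out(series=[[0,0,-0.5,0],[0,0,-0.3,0],[0,0,-0.16,0],[0,0,-0.08,0],[0,0,0,0]])

```text
t: 7.35
eef_pos: [484.6, -0.0, 7.6]
tcp_rot: [3.142, 0.0, 0.001]
ft_force: [0.0, -0.3, -0.1]
opening: 0.313
grip_force: 30.0
```

>>> carry_out(series=[[0,0,0,0],[0,0,0,0],[0,0,0,0],[0,0,0.1,0],[0,0,0.5,0]], fingers=-1)

```text
t: 7.85
eef_pos: [483.7, 0.2, 36.9]
tcp_rot: [-3.141, 0.003, 0.001]
ft_force: [0.5, -0.9, 0.5]
opening: 0.678
grip_force: 0.0
```

>>> carry_out(series=[[0,0,0.8,1],[0,0,0.8,1],[0,0,0.8,1],[0,0,0.8,1],[0,0,0.8,1]])

```text
t: 8.35
eef_pos: [484.1, 0.2, 240.1]
tcp_rot: [3.141, -0.001, 0.529]
ft_force: [0.5, 0.2, -0.8]
opening: 0.997
grip_force: 0.0
```

>>> carry_out(series=[[0,-0.8,0,1],[0,-0.6,0,1],[0,0,0,1],[0,0,0,1],[0,0,0,1]])

```text
t: 8.85
eef_pos: [484.3, -70.2, 238.2]
tcp_rot: [3.141, -0.0, 1.052]
ft_force: [0.6, 0.4, 0.7]
opening: 1.001
grip_force: 0.0
```

```bash
python3 - <<'E'
from h import *
np.set_printoptions(precision=2,suppress=True)
s=env.state();print(s["t"],s["eef_pos"],s["tcp_rot"],s["joints"])
w=cal("wrist");np.savez("w3.npz",K=w[0],T=w[1])
im=env.read_camera("wrist");cv2.imwrite("pics/w3.png",im[:,:,::-1])
for l in ["car","car_nose","sash_handle","gate"]:
    r=env.look_for("wrist",l)
    for d in r[:2]:
        u=(d["position"][1]*560,d["position"][0]*420);print(l,d["conf"],u,ray(w,u,15))
E
```

```text
8.85 [484.29 -70.16 238.15] [ 3.14 -0.    1.05] [-0.28  0.27  1.85 -0.    1.02  0.24]
car 0.63 (249.20000000000002, 135.618) [481.8   -0.84  15.  ]
car_nose 0.91 (253.00799999999998, 133.686) [486.68  -1.15  15.  ]
sash_handle 0.77 (447.384, 108.31800000000001) [690.21 -85.14  15.  ]
```

View pics/w3.png

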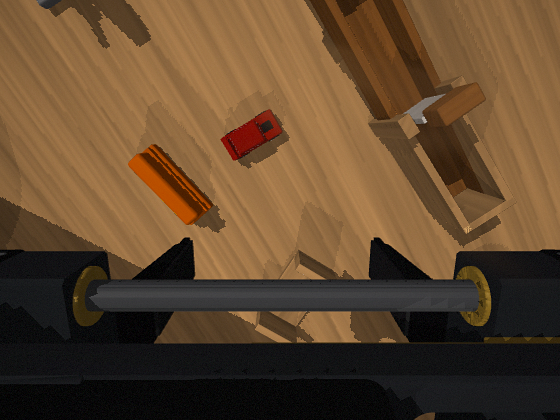

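The car stands on its wheels at pixel (253,134), which is about (484,0), nose towards +x. I'll regrasp it by nose and tail.

>>> carry_out(series=[[0,0.7,0,1],[0,0.7,0,1],[0,0,-0.6,1],[0,0,-0.8,1],[0,0,-0.8,0.9]])

```text
t: 9.6
eef_pos: [484.8, 0.5, 127.0]
tcp_rot: [3.139, 0.0, 1.564]
ft_force: [1.3, -0.6, -0.8]
opening: 1.002
grip_force: 0.0
```

>>> carry_out(series=[[0,0,-0.8,0],[0,0,-0.8,0],[0,0,-0.5,0],[0,0,-0.3,0],[0,0,-0.02,0]])

```text
t: 10.1
eef_pos: [483.8, 0.2, 5.1]
tcp_rot: [-3.138, -0.0, 1.56]
ft_force: [0.3, -0.3, 0.3]
opening: 0.999
grip_force: 0.0
```

>>> carry_out(series=[[0,0,0,0],[0,0,0,0],[0,0,0,0],[0,0,0,0],[0,0,0,0]], fingers=1)

```text
t: 10.6
eef_pos: [484.9, 0.1, 7.3]
tcp_rot: [3.14, 0.0, 1.561]
ft_force: [-0.4, -0.2, 5.0]
opening: 0.693
grip_force: 29.9
```

>>> carry_out(series=[[0,0,0.4,0],[0,0,0.7,-1],[0,0,0.8,-1],[0,0,0.8,-1],[0,0,0.8,-1]])

```text
t: 11.1
eef_pos: [484.2, 0.1, 183.5]
tcp_rot: [3.142, 0.0, 1.138]
ft_force: [0.9, -0.3, -0.7]
opening: 0.69
grip_force: 29.9
```

>>> carry_out(series=[[0.1,0.3,0,-1],[0.1,0.3,0.2,-1],[0.1,0.3,0.2,-1],[0.1,0.3,0,-1],[0.1,0.3,0,-1]])

```text
t: 11.6
eef_pos: [509.6, 75.7, 202.1]
tcp_rot: [3.141, -0.0, 0.615]
ft_force: [0.2, 0.4, -0.2]
opening: 0.692
grip_force: 29.9
```

>>> carry_out(series=[[0.1,0.3,0,-1],[0.1,0.3,0,-1],[0,0.3,0,-1],[0,0.3,0,-1],[0,0,0,-0.9]])

```text
t: 12.1
eef_pos: [519.3, 136.4, 201.6]
tcp_rot: [-3.141, 0.0, 0.103]
ft_force: [0.1, -0.7, 0.0]
opening: 0.692
grip_force: 29.9
```

```bash
python3 - <<'E'
from h import *
np.set_printoptions(precision=2,suppress=True)
s=env.state();print(s["t"],s["eef_pos"],s["tcp_rot"],s["joints"])
w=cal("wrist");np.savez("w4.npz",K=w[0],T=w[1])
im=env.read_camera("wrist");cv2.imwrite("pics/w4.png",im[:,:,::-1])
E
```

```text
12.1 [519.28 136.45 201.62] [-3.14  0.    0.1 ] [0.13 0.38 1.79 0.   0.97 1.6 ]
```

View pics/w4.png

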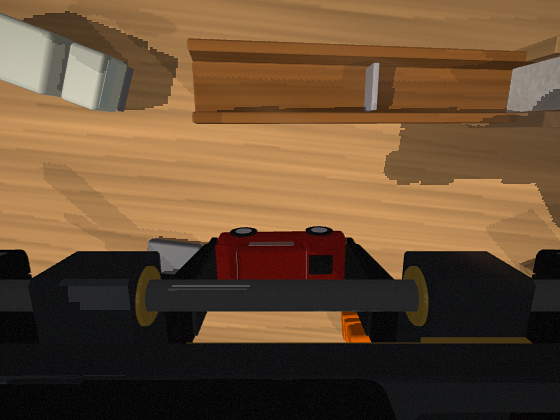

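The wrist view shows the car held level, nose right (world −y). The ramp's top end is at col ~190 with rail edges at rows 39 and 123, and the gate is at (374,86). Fit the track.

```bash
python3 - <<'E'
from h import *
np.set_printoptions(precision=3,suppress=True)
z=np.load("w4.npz");w=(z["K"],z["T"]);t,s=cal("top"),cal("side")
T=lambda L:[(80+u/2,110+v/2) for u,v in L]
S=lambda L:[(130+u/1.9333,90+v/1.9355) for u,v in L]
W=(w,[(-200,28,123),(-200,-28,123),(-200,20,123),(-55,0,88),(-200,-20,123)],[(188,39),(194,123),(189,51),(377,86),(194,112)])
a=fit([W],[630,12,-1.46]);print(a[0],a[1].tolist())
z3=np.load("w3.npz");w3=(z3["K"],z3["T"])
C=(t,[(-200,28,123),(-200,-28,123),(-55,0,88),(80,0,146)],T([(207,96),(209,147),(324,112),(433,87)]))
D=(s,[(-200,28,123),(-200,-28,123),(-55,0,86),(80,0,146)],S([(297,114),(266,125),(329,192),(383,230)]))
b=fit([W,C,D],a[0]);print("all",b[0],b[1].round(1).tolist())
for q in (a[0],b[0]):
    print(world([(-130,0,0),(-125,0,0),(80,0,0)],q))
    print("rails",proj(world([(-200,28,123),(50,28,79),(-200,-28,123),(50,-28,79),(-55,18,88),(-55,-18,88),(-55,18,63)],q),w).round(0).tolist())
    print("handle3",proj(world([(80,17,144),(80,-17,144),(80,0,144)],q),w3).round(0).tolist())
st=env.state();p=[*st["eef_pos"][:2],st["tcp_rot"][2]-np.pi/2]
zz=st["eef_pos"][2]-7.2
print(proj(world([(20,15,zz+7),(-20,15,zz+7),(33,15,zz+16),(-33,15,zz+16),(33,15,zz+5),(-33,15,zz+5)],p),w))
E
```

```text
[633.867   9.343  -1.455] [[-0.11494592337174936, -0.9226769294145072], [0.04915762155158632, 0.8938369250684133], [-0.18943999975743964, -0.03780383514797592], [7.712814564922269, 0.02821779342563957], [-0.7883405386468496, 0.23420597565568357]]
all [632.66    9.471  -1.461] [[-0.3, -0.8], [-0.5, 1.0], [-0.4, 0.0], [7.3, 1.2], [-1.3, 0.3], [0.2, -0.6], [1.1, -3.8], [3.3, -0.4], [3.8, -1.1], [0.1, -3.1], [-1.3, -2.3], [0.7, 1.6], [2.0, 0.7]]
[[618.909 138.479   0.   ]
 [619.484 133.512   0.   ]
 [643.072 -70.126   0.   ]]
rails [[188.0, 38.0], [515.0, 49.0], [194.0, 124.0], [504.0, 121.0], [386.0, 62.0], [383.0, 110.0], [377.0, 67.0]]
handle3 [[484.0, 98.0], [444.0, 126.0], [464.0, 112.0]]
[[618.438 138.691   0.   ]
 [618.985 133.721   0.   ]
 [641.412 -70.049   0.   ]]
rails [[188.0, 38.0], [514.0, 51.0], [193.0, 124.0], [504.0, 123.0], [386.0, 63.0], [383.0, 111.0], [377.0, 68.0]]
handle3 [[482.0, 100.0], [442.0, 127.0], [462.0, 113.0]]
[[318.454 230.743]
 [242.755 230.268]
 [346.245 236.193]
 [214.859 235.371]
 [342.374 229.791]
 [218.825 229.014]]
```

```bash
python3 - <<'E'
from h import *
np.set_printoptions(precision=3,suppress=True)
z=np.load("w4.npz");w=(z["K"],z["T"]);t,s=cal("top"),cal("side")
T=lambda L:[(80+u/2,110+v/2) for u,v in L]
S=lambda L:[(130+u/1.9333,90+v/1.9355) for u,v in L]
W=(w,[(-194,28,122),(-194,-28,122),(-194,20,122),(-194,-20,122),(-53,0,88)],[(188,39),(194,123),(189,51),(194,112),(378,86)])
C=(t,[(-194,28,122),(-194,-28,122),(-55,0,88),(80,0,146)],T([(207,96),(209,147),(324,112),(433,87)]))
D=(s,[(-194,28,122),(-194,-28,122),(-55,0,86),(80,0,146)],S([(297,114),(266,125),(329,192),(383,230)]))
for o in ([W],[W,C],[W,C,D]):
    b=fit(o,[632,12,-1.46]);print(b[0],b[1].round(1).tolist());print(world([(-130,0,0),(80,0,0)],b[0]).round(1).tolist())
    print(proj(world([(0,28,86),(0,-28,86)],b[0]),w).round(0).tolist())
im=cv2.imread("pics/w4.png");print([ (r,im[r,330].tolist()) for r in list(range(38,66,2))+list(range(106,128,2))])
E
```

```text
[633.2    15.531  -1.456] [[-0.0, -0.8], [0.1, 0.7], [-0.1, 0.1], [-0.8, 0.1], [1.4, -0.0]]
[[618.3, 144.7, 0.0], [642.4, -63.9, 0.0]]
[[449.0, 47.0], [441.0, 122.0]]
[632.683  15.635  -1.458] [[-0.2, -0.7], [-0.3, 0.8], [-0.3, 0.2], [-1.1, 0.2], [1.2, 0.5], [0.2, -0.5], [1.2, -3.8], [0.8, -0.3], [1.2, -1.2]]
[[618.1, 144.8, 0.0], [641.7, -63.9, 0.0]]
[[449.0, 48.0], [441.0, 122.0]]
[632.303  15.523  -1.46 ] [[0.0, -0.7], [-0.2, 0.8], [-0.1, 0.1], [-1.0, 0.1], [1.2, 0.9], [0.2, -0.6], [1.2, -3.8], [0.9, -0.2], [1.2, -1.0], [0.2, -2.8], [-1.2, -2.0], [-0.4, 0.2], [0.7, -1.0]]
[[618.0, 144.7, 0.0], [641.1, -64.0, 0.0]]
[[449.0, 49.0], [441.0, 123.0]]
[(38, [72, 115, 153]), (40, [73, 116, 156]), (42, [77, 120, 165]), (44, [35, 75, 119]), (46, [39, 84, 134]), (48, [43, 86, 136]), (50, [42, 87, 136]), (52, [43, 88, 141]), (54, [42, 87, 139]), (56, [32, 61, 96]), (58, [29, 61, 95]), (60, [30, 60, 94]), (62, [28, 60, 94]), (64, [28, 54, 86]), (106, [37, 78, 124]), (108, [16, 38, 59]), (110, [18, 41, 67]), (112, [21, 54, 89]), (114, [40, 87, 141]), (116, [38, 87, 140]), (118, [39, 86, 139]), (120, [38, 87, 145]), (122, [37, 76, 124]), (124, [89, 142, 190]), (126, [87, 140, 188])]
```

>>> carry_out(series=[[0.5,0.04,0,0.1],[0.5,0.04,0,0],[0.5,0.04,0,0],[0.48,0.045,0,0],[0,0,-0.6,0]])

```text
t: 12.65
eef_pos: [622.4, 143.3, 174.1]
tcp_rot: [3.142, -0.007, 0.118]
ft_force: [0.9, 0.4, -1.5]
opening: 0.69
grip_force: 29.9
```

>>> carry_out(series=[[0,0,-0.2,0],[0,0,-0.2,0],[0,0,0,0],[0,0,0,0],[0,0,0,0]])

```text
t: 13.15
eef_pos: [618.9, 143.4, 152.7]
tcp_rot: [3.141, -0.001, 0.117]
ft_force: [0.4, 0.1, -1.1]
opening: 0.691
grip_force: 29.9
```

```bash
python3 - <<'E'
from h import *
np.set_printoptions(precision=2,suppress=True)
s=env.state();print(s["t"],s["eef_pos"],s["tcp_rot"],s["ft_force"])
w=cal("wrist");np.savez("w5.npz",K=w[0],T=w[1])
im=env.read_camera("wrist")[:,:,::-1];cv2.imwrite("pics/w5.png",im)
q=[633,15.5,-1.457]
print(proj(world([(-194,28,122),(-194,20,122),(-100,28,105),(-100,20,105),(-194,-20,122),(-100,-20,105),(-53,0,88)],q),w))
p=[*s["eef_pos"][:2],s["tcp_rot"][2]-np.pi/2];zz=s["eef_pos"][2]-7.2
print(proj(world([(20,15,zz+7),(-20,15,zz+7),(33,15,zz+16),(-33,15,zz+16)],p),w))
cv2.imwrite("pics/w5c.png",cv2.resize(im[140:290,130:480],None,fx=2.2,fy=2.2,interpolation=cv2.INTER_CUBIC))
E
```

```text
13.15 [618.87 143.41 152.74] [ 3.14 -0.    0.12] [ 0.42  0.15 -1.13]
[[172.27 195.55]
 [173.24 208.36]
 [323.5  191.16]
 [323.08 203.06]
 [177.82 269.01]
 [321.11 259.57]
 [383.95 225.22]]
[[317.18 230.42]
 [241.49 230.34]
 [344.92 235.69]
 [213.54 235.55]]
```

View pics/w5c.png

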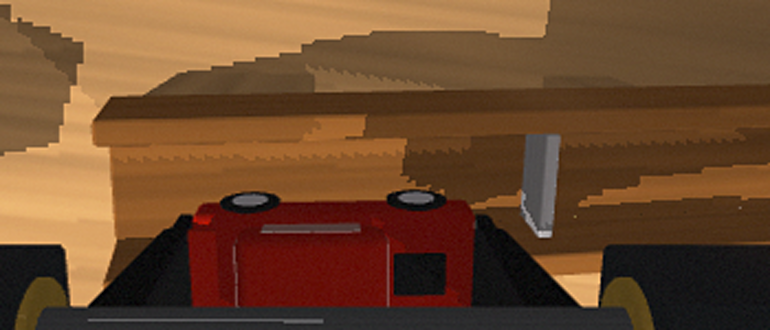

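The rail and gate edges match the predictions within about 1 mm. Lower the car.

>>> carry_out(series=[[-0.01,0.03,-0.4,0],[0,0,-0.4,0],[0,0,-0.3,0],[0,0,-0.1,0],[0,0,-0.06,0]])

```text
t: 13.7
eef_pos: [618.2, 144.8, 88.6]
tcp_rot: [3.141, 0.0, 0.116]
ft_force: [0.0, -0.1, -1.9]
opening: 0.691
grip_force: 29.9
```

>>> carry_out(series=[[0,0,0,0],[0,0,0,0],[0,0,0,0],[0,0,0,0],[0,0,0,0]])

```text
t: 14.2
eef_pos: [618.2, 144.9, 89.0]
tcp_rot: [3.142, -0.0, 0.116]
ft_force: [0.7, -0.0, -1.1]
opening: 0.693
grip_force: 29.9
```

>>> carry_out(series=[[0,0,-0.02,0],[0,0,0,0],[0,0,0,0],[0,0,0,0],[0,0,0,0]], fingers=-1)

```text
t: 14.7
eef_pos: [618.1, 144.8, 87.7]
tcp_rot: [3.142, 0.0, 0.116]
ft_force: [-0.0, -0.1, -0.0]
opening: 0.989
grip_force: 0.0
```

>>> carry_out(series=[[0,0,0.1,0],[0,0,0.2,0],[0,0,0.3,0],[0,0,0.5,0],[0,0,0.8,0]])

```text
t: 15.2
eef_pos: [617.3, 144.7, 182.8]
tcp_rot: [3.141, 0.003, 0.116]
ft_force: [0.4, 0.2, -0.3]
opening: 1.001
grip_force: 0.0
```

>>> carry_out(series=[[-0.2,0,0.8,0],[-0.5,0,0.4,0],[-0.5,0,0,0],[-0.5,0,0,0],[0,0,0,0]])

```text
t: 15.7
eef_pos: [530.9, 145.0, 244.2]
tcp_rot: [3.142, -0.001, 0.117]
ft_force: [-0.1, 0.5, 0.2]
opening: 1.004
grip_force: 0.0
```

```bash
python3 - <<'E'
from h import *
np.set_printoptions(precision=2,suppress=True)
s=env.state();print(s["t"],s["eef_pos"],s["tcp_rot"],s["ft_force"])
w=cal("wrist");np.savez("w6.npz",K=w[0],T=w[1])
im=env.read_camera("wrist")[:,:,::-1];cv2.imwrite("pics/w6.png",im)
q=[633,15.5,-1.457]
print("expect",proj(world([(-90.5,0,84),(80,0,144),(80,0,154)],q),w))
for l in ["car","car_nose","sash_handle","sash","gate"]:
    print(l,[(d["position"][1]*560,d["position"][0]*420,d["conf"]) for d in env.look_for("wrist",l)[:2]])
E
```

```text
15.7 [530.93 144.97 244.18] [ 3.14 -0.    0.12] [-0.12  0.52  0.19]
expect [[333.46 107.7 ]
 [567.42 103.89]
 [578.65 102.9 ]]
car [(326.984, 107.604, 0.9)]
car_nose [(329.672, 105.71399999999998, 0.56)]
sash_handle [(527.128, 110.292, 0.69), (404.88, 105.58800000000001, 0.51)]
sash [(527.408, 107.814, 0.62)]
gate [(369.88, 104.496, 0.69), (404.712, 105.08399999999999, 0.57)]
```

View pics/w6.png

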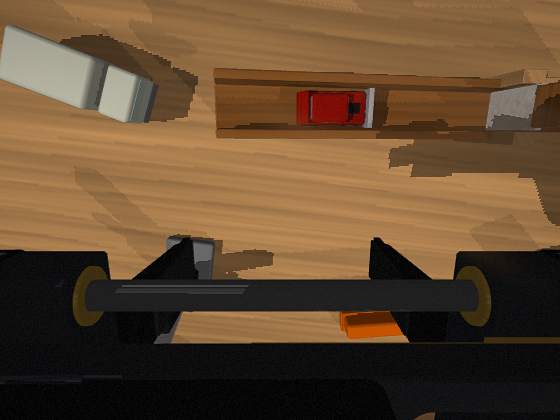

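The car rests on its wheels against the gate at (332,107), nose downhill. The next step is the door handle.

>>> carry_out(series=[[0.2,-0.84,0,0],[0.2,-0.84,0,0],[0.2,-0.84,0,0],[0.2,-0.84,0,0],[0.2,-0.82,0,0]])

```text
t: 16.5
eef_pos: [583.7, -66.2, 242.4]
tcp_rot: [3.142, 0.0, 0.116]
ft_force: [1.9, 0.6, -0.0]
opening: 1.001
grip_force: 0.0
```

```bash
python3 - <<'E'
from h import *
np.set_printoptions(precision=2,suppress=True)
q=np.array([633,15.5,-1.457])
obs=[]
for c in ["wrist","top","side"]:
    w=cal(c);im=env.read_camera(c);cv2.imwrite(f"pics/{c}7.png",im[:,:,::-1]);np.savez(f"{c}7.npz",K=w[0],T=w[1])
    r=env.look_for(c,"sash_handle")
    print(c,[(d["position"][1]*560,d["position"][0]*420,d["conf"]) for d in r[:3]])
    for z in (129,136,143): print(proj(world([(80,0,z)],q),w))
    print("top face",proj(world([(72,17,144),(88,17,144),(72,-17,144),(88,-17,144),(72,17,158),(88,17,158)],q),w).round().tolist())
s=env.state();print(s["t"],s["eef_pos"])
im=cv2.imread("pics/wrist7.png");cv2.imwrite("pics/w7c.png",cv2.resize(im[60:230,180:460],None,fx=2.8,fy=2.8,interpolation=cv2.INTER_CUBIC))
E
```

```text
wrist [(283.472, 143.094, 0.62)]
[[285.62 139.89]]
[[285.73 140.17]]
[[285.85 140.47]]
top face [[276.0, 118.0], [296.0, 118.0], [276.0, 162.0], [296.0, 162.0], [275.0, 117.0], [297.0, 117.0]]
top []
[[297.24 154.32]]
[[297.44 153.43]]
[[297.63 152.53]]
top face [[293.0, 146.0], [300.0, 145.0], [295.0, 160.0], [302.0, 159.0], [294.0, 144.0], [300.0, 143.0]]
side [(330.00800000000004, 215.502, 0.76)]
[[328.65 212.25]]
[[328.87 210.4 ]]
[[329.1  208.54]]
top face [[333.0, 204.0], [337.0, 208.0], [321.0, 209.0], [325.0, 213.0], [334.0, 200.0], [337.0, 204.0]]
16.8 [583.09 -63.54 242.4 ]
```

View pics/w7c.png

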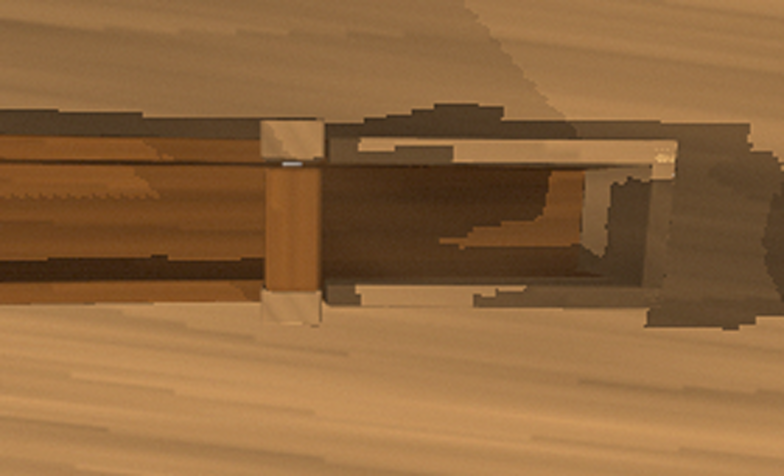

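The handle shows at wrist px (284.6,142), about 1.5 mm off the prediction, and the door is nearly shut. I'll go to (640.6,−63) and pinch.

>>> carry_out(series=[[0.4,0,0,0],[0.4,0,0,0],[0.35,0.01,-0.3,0],[0,0,-0.5,0],[0,0,-0.6,0]])

```text
t: 17.3
eef_pos: [641.2, -62.1, 172.5]
tcp_rot: [3.141, -0.002, 0.118]
ft_force: [0.4, -0.2, -0.3]
opening: 0.996
grip_force: 0.0
```

>>> carry_out(series=[[0,0,-0.6,0],[0,0,-0.37,0],[0,0,-0.1,0],[0,0,0,0],[0,0,0,0]])

```text
t: 17.8
eef_pos: [641.2, -63.2, 120.4]
tcp_rot: [3.141, -0.002, 0.117]
ft_force: [-0.2, -0.1, -0.2]
opening: 1.0
grip_force: 0.0
```

>>> carry_out(series=[[0,0,0,0],[0,0,0,0],[0,0,0,0],[0,0,0,0],[0,0,0,0]], fingers=1)

```text
t: 18.3
eef_pos: [640.6, -63.7, 119.3]
tcp_rot: [3.141, -0.0, 0.116]
ft_force: [-0.3, -0.3, 0.3]
opening: 0.633
grip_force: 0.0
```

>>> carry_out(series=[[0,0,0,0],[0,0,0,0],[0,0,0,0],[0,0,0,0],[0,0,0,0]])

```text
t: 18.8
eef_pos: [640.6, -63.7, 119.2]
tcp_rot: [3.141, 0.0, 0.116]
ft_force: [0.7, -0.3, -0.0]
opening: 0.215
grip_force: 0.0
```

>>> carry_out(series=[[0,0,0,0],[0,0,0,0],[0,0,0,0],[0,0,0,0],[0,0,0,0]])

```text
t: 19.3
eef_pos: [640.4, -62.0, 119.1]
tcp_rot: [-3.139, 0.0, 0.116]
ft_force: [-0.7, 9.6, 0.6]
opening: 0.165
grip_force: 30.0
```

>>> carry_out(series=[[0,0.03,0.1,0],[0,0,0.2,0],[0,0,0.3,0],[0,0,0.2,0],[0,0,0,0]])

```text
t: 19.8
eef_pos: [640.4, -61.9, 161.0]
tcp_rot: [-3.141, -0.001, 0.116]
ft_force: [-3.3, 3.1, 2.1]
opening: 0.172
grip_force: 30.0
```

>>> carry_out(series=[[0,0,0.06,0],[0,0,0.06,0],[0,0,0,0],[0,0,0,0],[0,0,0,0]])

```text
t: 20.3
eef_pos: [640.4, -61.9, 165.6]
tcp_rot: [-3.141, 0.0, 0.116]
ft_force: [-3.3, 5.0, 2.7]
opening: 0.167
grip_force: 30.0
```

>>> carry_out(series=[[0,0,0,0],[0,0,0,0],[0,0,0,0],[0,0,0,0],[0,0,0,0]], fingers=-1)

```text
t: 20.8
eef_pos: [640.7, -62.3, 165.2]
tcp_rot: [3.141, -0.0, 0.116]
ft_force: [-0.7, -0.6, -0.2]
opening: 0.533
grip_force: 0.0
```

>>> carry_out(series=[[0,0,0.3,0],[0,0,0.7,0],[0,0,0.8,0],[0,0,0.4,0],[-0.4,0.4,0,1]])

```text
t: 21.3
eef_pos: [622.6, -43.7, 278.0]
tcp_rot: [3.139, -0.005, 0.22]
ft_force: [-0.4, 1.3, -1.1]
opening: 0.948
grip_force: 0.0
```

>>> carry_out(series=[[-0.5,0.6,0,1],[-0.5,0.6,0,1],[-0.5,0.6,0,1],[-0.5,0.6,0,1],[-0.5,0.6,0,1]])

```text
t: 21.8
eef_pos: [494.5, 108.8, 275.3]
tcp_rot: [3.141, -0.0, 0.749]
ft_force: [0.8, 0.6, 0.8]
opening: 1.001
grip_force: 0.0
```

>>> carry_out(series=[[-0.5,0.6,0,1],[-0.5,0.6,0,1],[-0.5,0.6,0,1],[-0.4,0.6,0,1],[0,0,0,1]])

```text
t: 22.3
eef_pos: [398.5, 230.2, 275.5]
tcp_rot: [3.141, -0.001, 1.276]
ft_force: [0.2, -0.4, -0.1]
opening: 0.999
grip_force: 0.0
```

```bash
python3 - <<'E'
from h import *
np.set_printoptions(precision=2,suppress=True)
s=env.state();print(s["t"],s["eef_pos"],s["tcp_rot"],s["joints"])
q=np.array([633,15.5,-1.457])
for c in ["wrist","top","side"]:
    w=cal(c);im=env.read_camera(c);cv2.imwrite(f"pics/{c}8.png",im[:,:,::-1]);np.savez(f"{c}8.npz",K=w[0],T=w[1])
    for l in ["sash_handle","grip_top","trigger_tip","starter"]:
        print(c,l,[(d["position"][1]*560,d["position"][0]*420,d["conf"]) for d in env.look_for(c,l)[:2]])
    print("handle shut/46",proj(world([(80,0,129),(80,0,175)],q),w).tolist())
    print("grip",proj(world([(0,0,130),(-37,0,112),(0,0,60)],[404,252,-.015]),w).tolist())
E
```

```text
22.3 [398.53 230.15 275.52] [ 3.14 -0.    1.28] [0.38 0.19 1.86 0.   1.1  0.67]
wrist sash_handle []
wrist grip_top [(281.512, 164.01000000000002, 0.82)]
wrist trigger_tip [(254.016, 176.988, 0.66)]
wrist starter [(279.104, 166.992, 0.94), (486.92, 184.38, 0.53)]
handle shut/46 [[566.6905146285678, 385.37536210235635], [605.4136095689921, 420.154231867935]]
grip [[280.2972038022911, 177.00611969979974], [244.89393229921927, 184.61315496362363], [280.4665863737465, 168.51680609440615]]
top sash_handle [(177.576, 258.216, 0.54), (297.416, 152.082, 0.51)]
top grip_top [(175.50400000000002, 254.394, 0.79)]
top trigger_tip []
top starter [(173.208, 254.31, 0.62)]
handle shut/46 [[297.24482516620236, 154.31655848720737], [298.5572863522213, 148.2598007519692]]
grip [[162.63080912561762, 254.58385982397274], [163.7654844259286, 271.0609926972113], [169.7733957233985, 256.512066577443]]
side sash_handle [(326.2, 205.716, 0.76)]
side grip_top [(202.384, 186.102, 0.92), (221.87199999999999, 258.006, 0.52)]
side trigger_tip []
side starter [(324.18399999999997, 217.014, 0.51), (327.59999999999997, 206.22, 0.2)]
handle shut/46 [[328.64626437020894, 212.2526703069789], [330.1704932283159, 199.75337182656511]]
grip [[199.60369277164062, 156.95352870368865], [187.5533858602791, 165.1996844813047], [203.1455392029657, 174.98912042308413]]
```

```bash
python3 - <<'E'
from h import *
a=cv2.imread("pics/side7.png");b=cv2.imread("pics/side8.png")
t=a[194:212,318:340];r=cv2.matchTemplate(b[170:230,300:360],t,cv2.TM_CCOEFF_NORMED);m=cv2.minMaxLoc(r);print("handle shift",m[1],m[3][0]+300-318,m[3][1]+170-194)
im=cv2.imread("pics/wrist8.png");z=np.load("wrist8.npz");w=(z["K"],z["T"])
R=im[110:235,215:345].max(2);mask=(R<38).astype(np.uint8)
n,l,s,c=cv2.connectedComponentsWithStats(mask);k=[(s[i].tolist(),c[i].round().tolist()) for i in range(1,n) if s[i][4]>60];print(k)
from scipy.optimize import minimize
i=max(range(1,n),key=lambda i:s[i][4]*(abs(c[i][0]-65)<35)*(abs(c[i][1]-60)<35));M=(l==i)
P=[(x,y,h) for x in(-10,10) for y in(-15,15) for h in(14,130)]
def cost(q):
    u=proj(world(P,[q[0],q[1],-.015]),w)-[215,110];hu=cv2.convexHull(u.astype(np.float32));o=np.zeros(M.shape,np.uint8)
    cv2.fillConvexPoly(o,(hu*16).round().astype(np.int32),1,shift=4);return 1-(o&M).sum()/(o|M).sum()
best=min(((cost((x,y)),x,y) for x in np.arange(394,415,1) for y in np.arange(242,263,1)));print(best,cost((404,252)))
E
```

```text
handle shift 0.8113069534301758 11 0
[([52, 43, 27, 41, 798], [65.0, 63.0])]
(np.float64(0.12070874861572534), np.int64(404), np.int64(253)) 0.1256890848952591
```

```bash
python3 - <<'E'
from h import *
q=[633,15.5,-1.457]
def hull(box,w,q):
    P=[(x,y,h) for x in box[0] for y in box[1] for h in box[2]]
    return cv2.convexHull(proj(world(P,q),w).astype(np.float32))
for n in ("7","8"):
  for c in ("side",):
    im=cv2.imread(f"pics/{c}{n}.png").astype(int);z=np.load(f"{c}{n}.npz");w=(z["K"],z["T"])
    # white door panel: bright, low saturation
    m=((im.max(2)-im.min(2)<30)&(im.max(2)>110)); m[:, :310]=0;m[:,350:]=0;m[:190]=0;m[:,:][250:]=0
    ys,xs=np.nonzero(m);print(n,len(ys),(xs.min(),xs.max(),ys.min(),ys.max(),ys.mean(),xs.mean()) if len(ys) else None)
  print([ (h,proj(world([(80,0,h)],q),w).round(1).tolist()) for h in (40,60,80,100,114,144,160,190)])
  print(n,[im[r,328].tolist() for r in range(188,236,3)])
E
```

```text
7 19 (np.int64(321), np.int64(333), np.int64(217), np.int64(226), np.float64(222.21052631578948), np.float64(325.4736842105263))
[(40, [[326.0, 234.3]]), (60, [[326.5, 229.5]]), (80, [[327.1, 224.7]]), (100, [[327.7, 219.7]]), (114, [[328.2, 216.2]]), (144, [[329.1, 208.3]]), (160, [[329.7, 203.9]]), (190, [[330.7, 195.5]])]
7 [[8, 18, 22], [33, 53, 75], [47, 73, 105], [57, 92, 129], [66, 103, 146], [64, 108, 153], [39, 82, 138], [32, 66, 113], [18, 41, 70], [27, 47, 72], [95, 99, 108], [92, 99, 106], [93, 98, 106], [93, 98, 106], [81, 87, 93], [37, 65, 104]]
8 3 (np.int64(322), np.int64(323), np.int64(205), np.int64(206), np.float64(205.66666666666666), np.float64(322.6666666666667))
[(40, [[326.0, 234.3]]), (60, [[326.5, 229.5]]), (80, [[327.1, 224.7]]), (100, [[327.7, 219.7]]), (114, [[328.2, 216.2]]), (144, [[329.1, 208.3]]), (160, [[329.7, 203.9]]), (190, [[330.7, 195.5]])]
8 [[75, 117, 163], [61, 103, 148], [35, 70, 125], [25, 50, 88], [12, 32, 57], [24, 40, 64], [76, 83, 90], [86, 93, 97], [86, 93, 99], [86, 88, 95], [85, 91, 98], [57, 68, 87], [18, 37, 65], [27, 53, 91], [30, 62, 105], [22, 51, 88]]
```

The door panel's bottom moved from row 231 to 220 in the side view, about 46 mm, so it is up. The starter pose is confirmed at (404,252.5). Descend and squeeze.

>>> carry_out(series=[[0,0.22,0,0.9],[0,0.22,0,0.9],[0,0,-0.4,0.87],[0,0,-0.6,0],[0,0,-0.6,0]])

```text
t: 23.55
eef_pos: [400.7, 250.0, 194.5]
tcp_rot: [3.14, -0.001, 1.548]
ft_force: [0.5, 1.0, -0.3]
opening: 1.0
grip_force: 0.0
```

>>> carry_out(series=[[0,0,-0.6,0],[0,0,-0.6,0],[0,0,-0.5,0],[0,0,-0.33,0],[0,0,0,0]])

```text
t: 24.05
eef_pos: [399.8, 249.5, 92.0]
tcp_rot: [-3.138, 0.002, 1.548]
ft_force: [1.5, 0.1, 0.1]
opening: 1.004
grip_force: 0.0
```

>>> carry_out(series=[[-0.02,0.04,0,0],[0,0,0,0],[0,0,0,0],[0,0,0,0],[0,0,0,0]], fingers=1)

```text
t: 24.55
eef_pos: [399.0, 251.7, 94.0]
tcp_rot: [-3.141, 0.0, 1.548]
ft_force: [-4.8, 0.0, 3.4]
opening: 0.635
grip_force: 2.3
```

>>> carry_out(series=[[0,0,0,0],[0,0,0,0],[0,0,0,0],[0,0,0,0],[0,0,0,0]])

```text
t: 25.05
eef_pos: [398.1, 251.5, 93.6]
tcp_rot: [-3.139, 0.001, 1.548]
ft_force: [-8.6, 0.7, 6.2]
opening: 0.332
grip_force: 30.0
```

>>> carry_out(series=[[0,0,0,0],[0,0,0,0],[0,0,0,0],[0,0,0,0],[0,0,0,0]])

```text
t: 25.55
eef_pos: [398.1, 251.5, 93.7]
tcp_rot: [-3.139, 0.001, 1.548]
ft_force: [-9.1, 0.8, 7.0]
opening: 0.33
grip_force: 30.0
```

>>> carry_out(series=[[0,0,0,0],[0,0,0,0],[0,0,0,0],[0,0,0,0],[0,0,0,0]])

```text
t: 26.05
eef_pos: [398.1, 251.5, 93.7]
tcp_rot: [-3.139, 0.001, 1.548]
ft_force: [-9.8, 0.6, 6.0]
opening: 0.333
grip_force: 30.0
```

>>> carry_out(series=[[0,0,0,0],[0,0,0,0],[0,0,0,0],[0,0,0,0],[0,0,0,0]])

```text
t: 26.55
eef_pos: [398.1, 251.5, 93.6]
tcp_rot: [-3.139, 0.001, 1.548]
ft_force: [-8.9, 0.3, 5.7]
opening: 0.333
grip_force: 30.0
```

>>> carry_out(series=[[0,0,0,0],[0,0,0,0],[0,0,0,0],[0,0,0,0],[0,0,0,0]])

```text
t: 27.05
eef_pos: [398.1, 251.5, 93.6]
tcp_rot: [-3.139, 0.001, 1.548]
ft_force: [-8.8, -0.3, 6.8]
opening: 0.331
grip_force: 30.0
```

```bash
python3 - <<'E'
from h import *
np.set_printoptions(precision=2,suppress=True)
q=[633,15.5,-1.457]
for c in ["top","side"]:
    w=cal(c)
    for k in range(2):
        im=env.read_camera(c)[:,:,::-1].astype(int);cv2.imwrite(f"pics/{c}9{k}.png",im)
        m=(im[:,:,2]>70)&(im[:,:,2]>3*im[:,:,1])&(im[:,:,2]>3*im[:,:,0]);ys,xs=np.nonzero(m)
        print(c,len(xs),(xs.mean(),ys.mean(),xs.min(),xs.max(),ys.min(),ys.max()) if len(xs) else None)
    print(env.look_for(c,"car")[:2],[proj(world([(x,0,53.5-.1763*x+18)],q),w).round(1).tolist() for x in (-90,40,120,167,200)])
s=env.state();print(s["t"],s["opening"])
E
```

```text
top 0 None
top 1 (np.float64(328.0), np.float64(162.0), np.int64(328), np.int64(328), np.int64(162), np.int64(162))
[{'position': [0.381, 0.5771], 'conf': 0.7}, {'position': [0.6455, 0.4857], 'conf': 0.18}] [[[229.0, 167.3]], [[280.2, 163.8]], [[310.4, 161.7]], [[327.7, 160.5]], [[339.7, 159.7]]]
side 0 None
side 0 None
[{'position': [0.6036, 0.6145], 'conf': 0.53}] [[[293.5, 180.9]], [[318.3, 218.0]], [[334.9, 242.7]], [[345.1, 258.0]], [[352.5, 269.1]]]
27.35 0.33284268520127075[ WARN:0@2.242] global loadsave.cpp:1063 imwrite_ Unsupported depth image for selected encoder is fallbacked to CV_8U.
```

```bash
python3 - <<'E'
from h import *
q=[633,15.5,-1.457];t=cal("top")
for c,x0,x1,y0,y1 in (("top",210,350,145,185),("side",270,370,160,290)):
    im=cv2.imread(f"pics/{c}91.png").astype(int)[y0:y1,x0:x1]
    m=(im[:,:,2]>25)&(im[:,:,2]>2.5*im[:,:,1]+5);ys,xs=np.nonzero(m);print(c,len(xs),xs.min()+x0,xs.max()+x0,xs.mean()+x0,ys.mean()+y0,ys.min()+y0,ys.max()+y0)
print([proj(world([(x,0,25+18)],q),t).round(1).tolist() for x in (134,167,200)])
E
```

```text
top 3 328 337 334.0 161.0 160 162
side 90 339 351 345.0777777777778 251.47777777777776 245 258
[[[315.4, 161.9]], [[327.8, 160.4]], [[340.1, 158.9]]]
```

Red pixels at side (345,251) and the network hit at top (323,160) put the car in the garage at about x 155–167 mm, at rest. Release the trigger and go back to the door.

>>> carry_out(series=[[0,0,0,0],[0,0,0,0],[0,0,0,0],[0,0,0,0],[0,0,0,0]], fingers=-1)

```text
t: 27.85
eef_pos: [399.8, 251.8, 93.6]
tcp_rot: [3.141, -0.0, 1.548]
ft_force: [-1.8, 0.2, -1.9]
opening: 0.694
grip_force: 1.1
```

>>> carry_out(series=[[0,0,0,0],[0,0,0,0],[0,0,0.3,0],[0,0,0.7,0],[0,0,0.9,0]])

```text
t: 28.35
eef_pos: [399.5, 251.6, 189.0]
tcp_rot: [-3.14, 0.001, 1.548]
ft_force: [0.6, 0.4, -0.3]
opening: 0.995
grip_force: 0.0
```

>>> carry_out(series=[[0,0,0.9,0],[0,0,0.9,-1],[0.5,-0.6,0,-1],[0.5,-0.6,0,-1],[0.5,-0.6,0,-1]])

```text
t: 28.85
eef_pos: [475.7, 160.8, 279.6]
tcp_rot: [3.139, -0.001, 1.126]
ft_force: [0.5, 0.1, 0.1]
opening: 1.001
grip_force: 0.0
```

>>> carry_out(series=[[0.5,-0.6,0,-1],[0.5,-0.6,0,-1],[0.5,-0.6,0,-1],[0.5,-0.6,0,-1],[0.5,-0.6,0,-1]])

```text
t: 29.35
eef_pos: [600.9, 10.2, 279.0]
tcp_rot: [3.141, -0.001, 0.601]
ft_force: [-0.5, 1.1, 0.6]
opening: 0.999
grip_force: 0.0
```

>>> carry_out(series=[[0.4,-0.7,0,-1],[0.4,-0.7,0,-1],[0,0,0,-1],[0,0,0,-1],[0,0,0,-0.6]])

```text
t: 29.85
eef_pos: [640.0, -58.9, 278.7]
tcp_rot: [3.141, -0.001, 0.119]
ft_force: [0.1, -0.2, 0.1]
opening: 1.0
grip_force: 0.0
```

>>> carry_out(series=[[0,-0.06,-0.5,0],[0,0,-0.7,0],[0,0,-0.7,0],[0,0,-0.3,0],[0,0,-0.06,0]])

```text
t: 30.35
eef_pos: [639.2, -61.2, 163.8]
tcp_rot: [-3.141, 0.002, 0.124]
ft_force: [-0.2, 0.8, -0.3]
opening: 1.002
grip_force: 0.0
```

>>> carry_out(series=[[0,0,0,0],[0,0,0,0],[0,0,0,0],[0,0,0,0],[0,0,0,0]], fingers=1)

```text
t: 30.85
eef_pos: [639.8, -61.2, 166.2]
tcp_rot: [3.141, -0.001, 0.124]
ft_force: [0.2, -0.0, -0.2]
opening: 0.634
grip_force: 0.0
```

>>> carry_out(series=[[0,0,0,0],[0,0,0,0],[0,0,0,0],[0,0,0,0],[0,0,0,0]])

```text
t: 31.35
eef_pos: [639.6, -61.2, 165.6]
tcp_rot: [3.142, 0.0, 0.124]
ft_force: [0.4, 0.2, 0.4]
opening: 0.215
grip_force: 0.0
```

>>> carry_out(series=[[0,0,0,0],[0,0,0,0],[0,0,0,0],[0,0,0,0],[0,0,0,0]])

```text
t: 31.85
eef_pos: [639.7, -61.8, 165.7]
tcp_rot: [3.141, -0.0, 0.123]
ft_force: [0.9, -5.3, -0.8]
opening: 0.167
grip_force: 30.0
```

>>> carry_out(series=[[0,0,-0.2,0],[0,0,-0.3,0],[0,0,-0.25,0],[0,0,-0.1,0],[0,0,0,0]])

```text
t: 32.35
eef_pos: [639.7, -61.8, 122.3]
tcp_rot: [3.141, 0.0, 0.123]
ft_force: [1.6, -5.7, -4.5]
opening: 0.167
grip_force: 30.0
```

>>> carry_out(series=[[0,0,-0.05,0],[0,0,-0.05,0],[0,0,0,0],[0,0,0,0],[0,0,0,0]])

```text
t: 32.85
eef_pos: [639.7, -61.7, 118.0]
tcp_rot: [3.141, -0.0, 0.123]
ft_force: [0.2, -6.3, -3.1]
opening: 0.167
grip_force: 30.0
```

>>> carry_out(series=[[0,0,-0.05,0],[0,0,-0.05,0],[0,0,0,0],[0,0,0,0],[0,0,0,0]])

```text
t: 33.35
eef_pos: [639.7, -61.7, 113.0]
tcp_rot: [3.141, -0.0, 0.123]
ft_force: [0.1, -6.0, -1.8]
opening: 0.172
grip_force: 30.0
```

>>> carry_out(series=[[0,0,-0.05,0],[0,0,-0.05,0],[0,0,0,0],[0,0,0,0],[0,0,0,0]])

```text
t: 33.85
eef_pos: [640.5, -61.7, 112.0]
tcp_rot: [3.14, -0.004, 0.123]
ft_force: [-9.0, -3.8, 30.2]
opening: 0.165
grip_force: 30.0
```

>>> carry_out(series=[[0,0,-0.04,0],[0,0,0,0],[0,0,0,0],[0,0,0,0],[0,0,0,0]])

```text
t: 34.35
eef_pos: [641.4, -61.7, 111.0]
tcp_rot: [3.139, -0.007, 0.123]
ft_force: [-9.0, -2.5, 36.5]
opening: 0.167
grip_force: 30.0
```

>>> carry_out(series=[[0,0,0.08,0],[0,0,0,0],[0,0,0,0],[0,0,0,0],[0,0,0,0]])

```text
t: 34.85
eef_pos: [641.1, -61.7, 111.3]
tcp_rot: [3.14, -0.004, 0.123]
ft_force: [2.9, -4.0, 5.2]
opening: 0.168
grip_force: 30.0
```

>>> carry_out(series=[[0,0,0,0],[0,0,0,0],[0,0,0,0],[0,0,0,0],[0,0,0,0]], fingers=-1)

```text
t: 35.35
eef_pos: [639.5, -61.0, 110.0]
tcp_rot: [-3.141, 0.0, 0.124]
ft_force: [0.6, 0.3, -0.6]
opening: 0.532
grip_force: 0.0
```

>>> carry_out(series=[[0,0,0,0],[0,0,0.2,0],[0,0,0.6,0],[0,0,0.8,0],[0,0,0.8,0]])

```text
t: 35.85
eef_pos: [639.4, -61.1, 232.1]
tcp_rot: [-3.142, 0.0, 0.124]
ft_force: [0.1, 0.1, 0.2]
opening: 0.952
grip_force: 0.0
```

>>> carry_out(series=[[-0.6,0,0,0],[-0.6,0,0,0],[-0.6,0,0,0],[-0.3,0,0,0],[0,0,0,0]])

```text
t: 36.35
eef_pos: [533.3, -61.1, 231.4]
tcp_rot: [3.141, -0.001, 0.123]
ft_force: [-0.7, 1.0, 0.1]
opening: 1.001
grip_force: 0.0
```

```bash
python3 - <<'E'
from h import *
np.set_printoptions(precision=1,suppress=True)
q=[633,15.5,-1.457]
im=None
for c in ["side","top","wrist"]:
    w=cal(c);im=env.read_camera(c)[:,:,::-1];cv2.imwrite(f"pics/{c}10.png",im)
    for l in ["car","sash_handle","truck","tin","barrier"]:
        print(c,l,[(round(d["position"][1]*560,1),round(d["position"][0]*420,1),round(d["conf"],2)) for d in env.look_for(c,l)[:2]])
    print(proj(world([(80,0,129),(167,0,40)],q),w))
    if c=="side": print([im[r,328].tolist() for r in range(200,240,2)])
print(env.state()["t"],env.state()["eef_pos"])
E
```

```text
side car [(343.6, 250.5, 0.66)]
side sash_handle [(324.9, 217.1, 0.66)]
side truck [(255.7, 132.8, 0.42)]
side tin [(376.6, 353.1, 0.58)]
side barrier [(221.8, 258.1, 0.77)]
[[328.6 212.3]
 [345.  258.5]]
[[66, 108, 149], [69, 109, 152], [71, 115, 158], [48, 91, 144], [39, 84, 138], [32, 70, 123], [22, 44, 76], [17, 39, 68], [21, 41, 70], [61, 76, 88], [92, 103, 108], [89, 98, 103], [93, 101, 108], [96, 101, 109], [94, 99, 105], [76, 83, 89], [68, 75, 81], [21, 36, 57], [54, 87, 122], [75, 123, 169]]
top car []
top sash_handle [(216.5, 168.0, 0.17)]
top truck [(128.9, 169.9, 0.6)]
top tin [(422.9, 179.4, 0.72)]
top barrier []
[[297.2 154.3]
 [327.6 160.7]]
wrist car [(150.1, 78.9, 0.64), (375.8, 89.0, 0.61)]
wrist sash_handle [(303.9, 77.5, 0.74), (216.3, 318.4, 0.71)]
wrist truck []
wrist tin [(547.9, 178.5, 0.89)]
wrist barrier [(202.0, 80.1, 0.68), (218.7, 319.3, 0.61)]
[[301.4  75.4]
 [382.1  90. ]]
37.25 [534.6 -61.2 230.2]
```

```bash
python3 - <<'E'
from h import *
im=cv2.imread("pics/wrist10.png").astype(int);m=((im[:,:,2]>45)&(im[:,:,2]>3*im[:,:,1])).astype(np.uint8);m[240:]=0
n,l,s,c=cv2.connectedComponentsWithStats(m);print([(s[i].tolist(),c[i].round(1).tolist()) for i in range(1,n) if s[i][4]>5])
w=cal("wrist");q=[633,15.5,-1.457];print(proj(world([(x,0,43) for x in(134,200)],q),w))
print(env.job_done())
E
```

```text
[([347, 72, 59, 31, 628], [372.9, 92.6]), ([388, 75, 4, 5, 9], [389.1, 77.1]), ([401, 76, 2, 5, 7], [401.3, 77.9]), ([400, 93, 5, 5, 9], [401.6, 95.1]), ([403, 92, 4, 3, 6], [404.5, 93.2])]
[[350.09557134  89.26778534]
 [415.7030064   90.05175922]]
the job is handed in; nothing more can be done
None
```

The job is handed in: the red car rolled into the garage on its own after the trigger squeeze, the trigger was released, and the door is pressed shut behind it. I have no verdict from the judge.

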